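# Hold the slip clip open over the cake tray's card

## Robot

A 6-joint arm with a two-finger parallel gripper is mounted at the origin on the work surface. World frame = base frame: x ahead of the robot, y to its left, z up, the work surface at z = 0. Lengths are in m, angles in rad, forces in N, time in s.
With the tool pointing down it reaches from about 0.375 to 0.9 m from the base axis. Payload 3.1 kg.
Tool frame: the origin (TCP) lies between the finger pads; the fingertips stand manip.finger_overhang ahead of it and the grasp point (between the pads) lies 5 mm behind it (manip.finger_overhang is the distance from the TCP to the fingertips, in m); z points along the fingers, y is the line along which they close (so a half turn about z gives the same grasp; the last joint's range is limited). The gripper opens to 85 mm and grips with 20 to 120 N. Pads are 22 mm wide; open, the fingers measure 114 mm over their backs; the gripper's body (76 mm by 85 mm) begins 54 mm behind the grasp point. The pads swing forward as they close: fully open they stand 13 mm farther back than shut.
Start: joints at [-0.178, 0.527, 1.433, -0, 1.181, -0.178], TCP at [0.625, 0, 0.245] pointing down, gripper open.
Joint ranges: [-3.08, 3.08], [-0.75, 2.2], [0.22, 2.44], [-1.43, 4.57], [0, 2.65], [-2.85, 2.85]. Speed limits (rad/s): [2.79, 2.79, 3.14, 3.14, 3.14, 3.14].

## Interface

Orientations are given as a unit quaternion [x, y, z, w].
In Python, from station import manip gives the robot as it stands.
- The arm moves only by the tool drive_tool, never from a script. Its argument "plan" is a list of rows, each a list of 7 numbers: the shift along the tool's x, y, z in m, then the turn, a rotation vector about the tool's x, y, z in degrees, then the opening, from -1 (shut) to 1 (fully open). In form: [[x, y, z, wx, wy, wz, gripper], ...]. A call has 1 to 10 rows; each row shifts and turns the commanded pose from where the row before left it, along the tool's axes as they then stand; what a row does not reach is not made up. A row lasts 1/10 s, in which the tool goes at most 50 mm and 8.59 degrees, less where a joint would pass 70% of its speed; a pose out of reach is approached as far as the arm can. A call is refused whole if a number of a shift passes 0.05 or a number of a turn 8.59, either way. A call with a gripper value outside its range is refused whole. The fingers move at their own pace and stop on an object; "newtons" is the grip in N (left out, the last holds). Time passes only in rows, so rows that do not move let the fingers close. It gives the time, the measured TCP pose, the force, the opening and the grip force at its end, in the units of the state.
- manip.sense(): the state, without advancing time (a new reading comes with each control period).
- manip.snapshot(name): name is "scene" or "side" or "wrist"; returns a dict with "image" (420x560x3 uint8, red, green, blue), "z_map" (420x560 float32, m along the optical axis (not along the pixel's ray), 0 where there is no reading), "fov_y" (degrees; the focal length in pixels is half the picture's height over the tangent of half this angle, whatever the lens; pixels are square), "cx", "cy" (the principal point, pixels), "extrinsics" (4x4, takes a point from camera to world coordinates); the wrist camera has in their place "mount" (4x4, takes a point from camera to tool coordinates, whose origin is the TCP and whose axes are the flange's). Camera axes: x right, y up, looking along -z (the intrinsics and any distortion apply to the point x, -y, -z); pixel columns grow to the right and rows downward; lengths in m; the calibration is good to about 2 mm. A picture is of the moment at which its call begins: read the wrist's pose just before it.
- manip.sign_off(): hands the job in; it is judged then, once.
The state is a dict: "t": time; "q": joint angles; "qd": joint speeds; "tau": joint torques, N m; "tcp_pos": TCP position; "tool_rot": TCP orientation; "force": force on the tool from outside, world axes, zero at the start; "ft_torque": the same for the moment, N m; "finger_gap": opening from 0.0 (shut) to 1.0 (fully open); "gripper_force": force on a finger pad.
Only numpy, scipy, OpenCV 4.12 (cv2) and the standard library are available. Lean on these libraries where they do the work, as an engineer would, in place of code of your own. Each camera call takes 0.05 s, during which the arm holds its last target. There are 200 camera calls.

## Task

Slide the cake carrier along its rail until it clicks into the labelling stop at the red and yellow mark, and let go of it. Then take the orange spring clip off its parking blade by squeezing its two tabs, and hold it wide open around the middle of the white card's top edge, square to the card, jaws on both sides with their tips about 15 mm below the edge and not touching the card. Finish while still holding the clip open there, with the carrier in its stop and the card and other things not knocked.

Things in the scene. Friction and masses are not known exactly. Their poses are not given: they have to be found in the camera images.
- carrier (a joint): Travel of the cake carrier along the rail's +y, m: 0 at the loading end (starts at 0 to 0.07), 0.150 in the labelling stop, 0.190 at the far end. The stop is a sprung roller dropping between two ridges: about 5 N pushes the carrier in or out; it draws the carrier in from within 6 mm and holds it there.
- rail: Rail unit fixed to the table: steel base 130 (x) x 420 (y) x 12 mm, blue end blocks to 42 mm height; origin: centre of the underside. The carrier, a plate 150 x 170 mm with its top 40 mm up, bearing a fruit cake (top at 83 mm), slides along y; its middle is at y = -90 mm + travel. At the stop its red pointer stands over the red stripe of a yellow block on the base's -x side.
- carrier_handle (a point): Point to grip on the carrier's upright round black handle post (diameter 18 mm, red cap of diameter 20 mm): on its axis, 75 mm above the table; the post runs from 40 to 94 mm above the table. 64 mm towards the rail's -x from the carrier's middle. Axes parallel to the rail's.
- card: Stiff white card with a green band, held upright on the carrier in a dark foot (it can flex by some degrees): 4 mm thick (its x), 90 mm wide (its y, along the rail), 105 mm high (z). Origin at the middle of its lower edge. Axes parallel to the rail's.
- card_edge (a point): Middle of the card's top edge, 155 mm above the table. Axes as card.
- stand: Parking stand fixed to the table: blue block 64 x 64 x 20 mm with an upright steel blade on top, 4 mm thick (y), 56 mm long (x), from 20 to 48 mm above the table. Origin at the centre of its underside. It may stand to the left or to the right of the rail.
- clip: Orange spring clip like a big peg, 60 to 110 g, biting the stand's blade, jaws down, tabs up. Origin: middle of its 50 mm axle (along x, parallel to the blade), 58 mm above the table at the start; z up. Its tabs, on the +y and -y sides, are squeezed along y: 40 mm wide (x), leaning out, tops 42 mm above the axle. Grip about 26 mm above the axle; squeezed, it sinks 3 to 7 mm in the fingers.
- clip_tab (a joint): How far each tab is squeezed (both move alike), rad: 0 while biting the 4 mm blade, tabs then 54 mm over their tops and 25 mm at axle height; 0.34 at its stop, tabs then upright and parallel, 25 mm over all. Takes 5 to 10 N per tab. The tips gape 28 mm at 0.34, 20 mm at 0.22.
- clip_mouth (a point): Point midway between the clip's open jaw tips, 36 mm below the axle on the clip's z axis (shut tips end 38 mm below it); axes as clip. Jaws 44 mm wide (x); the space between them is clear up to 8 mm below the axle.
- jam_jar: Bystander: loose jar with a red cap, diameter 64 mm, 85 mm high; it stands on the other side of the rail than the stand. Origin at its underside.
- bowl: Bystander: loose steel bowl, diameter 110 mm, 50 mm high. Origin at its underside.
- tin: Bystander: loose tin, diameter 70 mm, 110 mm high. Origin at its underside.
- white_tray: Bystander: loose shallow white tray 130 x 190 x 20 mm. Origin at its underside.
- spatula: Bystander: loose spatula lying beyond the rail. Origin at its underside.
- mug: Bystander: loose blue mug, diameter 76 mm, 90 mm high. Origin at its underside.
There are look-alikes about, which are no part of the job. Leave any purple or turquoise look-alike of the clip alone.

How it is judged:
By the outcome, as a careful person would: the job done as asked, in the order asked, and still so for the second after the job is handed in, while the arm keeps its last pose, push and grip.
It also fails if it takes over 58 s, if anything falls off the work surface, if the arm or the gripper's body presses on something with over 40 N, if the wrist force passes 120 N, or if a joint passes its speed limit or range.

## Working session

There is one attempt and no reset: what is moved stays moved. The work goes in short steps, Python scripts to look and compute and a tool call to move; the robot and the scene stay as the last step left them, time stands still between calls to the robot, and variables do not carry over. Pictures are saved under pics/ and viewed, at most 11 in all, crops included, and the job is handed in when it is done.

Besides the shell and the picture viewer there is one more tool, called after "Request:" as a command line: name --pt "numbers of a row" for each row, then --argument value for the rest. drive_tool: Moves the arm, as the interface text tells. Its arguments: {"type":"object","properties":{"plan":{"type":"array"},"newtons":{"type":"number"}},"required":["plan"]}

```bash
mkdir -p pics; ls
cat > h.py <<'E'
import numpy as np, cv2
from station import manip
def snap(n):
    s=manip.sense(); d=manip.snapshot(n); im=d["image"]; z=d["z_map"]
    f=im.shape[0]/2/np.tan(np.radians(d["fov_y"])/2)
    if "extrinsics" in d: T=np.array(d["extrinsics"])
    else:
        from scipy.spatial.transform import Rotation as R
        W=np.eye(4); W[:3,:3]=R.from_quat(s["tool_rot"]).as_matrix(); W[:3,3]=s["tcp_pos"]; T=W@np.array(d["mount"])
    return dict(im=im,z=z,f=f,cx=d["cx"],cy=d["cy"],T=T,raw={k:v for k,v in d.items() if k not in("image","z_map")})
def cloud(c):
    v,u=np.mgrid[:c["im"].shape[0],:c["im"].shape[1]]; z=c["z"]
    p=np.stack([(u-c["cx"])/c["f"]*z,-(v-c["cy"])/c["f"]*z,-z],-1)
    return p@c["T"][:3,:3].T+c["T"][:3,3]
def ray(c,u,v,h):
    d=c["T"][:3,:3]@np.array([(u-c["cx"])/c["f"],-(v-c["cy"])/c["f"],-1]); o=c["T"][:3,3]
    return o+d*(h-o[2])/d[2]
def save(n,im): cv2.imwrite("pics/"+n+".png",im[...,::-1])
E
python3 - <<'E'
from h import *
print(manip.finger_overhang, manip.sense())
for n in("scene","side","wrist"):
    c=snap(n); save(n+"0",c["im"]); print(n,c["raw"],c["f"], (c["z"]>0).mean())
E
```

```text
pics
0.014 {'t': 0.0, 'q': array([-1.78530060e-01,  5.28500233e-01,  1.43389305e+00, -2.15556262e-05,
        1.18140275e+00, -1.78479418e-01]), 'qd': array([ 3.63387556e-04,  1.23361972e-03,  3.41794665e-05, -1.47344955e-03,
        1.83235751e-03, -4.76606260e-04]), 'tau': array([ 2.50220628e-04, -4.42344439e+01, -1.78024775e+01, -2.06930472e-04,
        8.36740597e-03,  2.24214921e-05]), 'tcp_pos': array([6.24315929e-01, 1.28389406e-04, 2.44315600e-01]), 'tool_rot': array([ 7.07121355e-01,  7.07091348e-01, -6.36500972e-04, -8.99270523e-04]), 'force': array([ 0.00642052, -0.4268425 ,  0.77922397]), 'ft_torque': array([0.00457789, 0.02966408, 0.03440873]), 'gripper_force': 0.0, 'finger_gap': 1.0018389454943513}
scene {'fov_y': 53.08003234661241, 'cx': 281.3074962786928, 'cy': 210.3061985718206, 'extrinsics': array([[ 0.465097  , -0.68383187,  0.56219103,  1.13365851],
       [ 0.88508138,  0.3719455 , -0.27979904, -0.29889325],
       [-0.01776892,  0.6277185 ,  0.77823759,  0.95365828],
       [ 0.        ,  0.        ,  0.        ,  1.        ]])} 420.4591917169299 0.9959098639455
[... 159 characters left out ...]
477],
       [-0.3150704 , -0.55808741,  0.76763865,  1.12383648],
       [ 0.00859775,  0.80712232,  0.59032164,  0.98511794],
       [ 0.        ,  0.        ,  0.        ,  1.        ]])} 485.8961583372445 0.9902636054421768
wrist {'fov_y': 64.61692820010487, 'cx': 274.92828337185216, 'cy': 212.3033477796726, 'mount': array([[ 4.04252701e-04,  9.57596896e-01,  2.88111125e-01,
         7.33089858e-02],
       [ 9.99999797e-01, -5.29254091e-04,  3.55971871e-04,
        -7.64976521e-04],
       [ 4.93361550e-04,  2.88110923e-01, -9.57596916e-01,
        -1.29252138e-01],
       [ 0.00000000e+00,  0.00000000e+00,  0.00000000e+00,
         1.00000000e+00]])} 332.078529068568 0.9959098639455782
```

View pics/scene0.png

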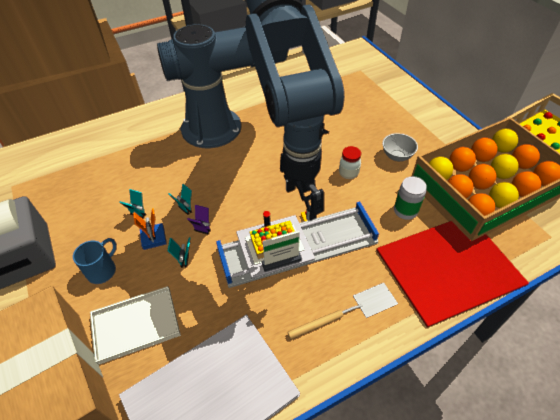

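View pics/side0.png

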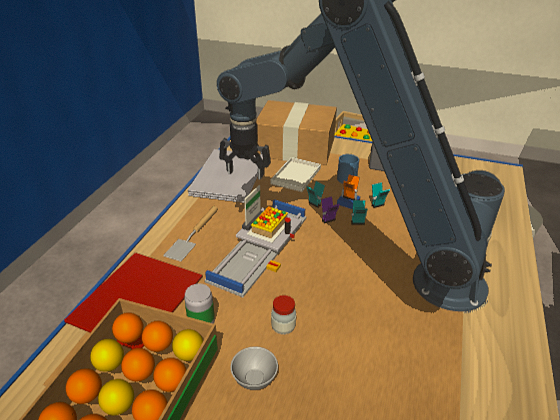

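Scene view: carrier handle with a red cap at (267,214), card at (281,250), rail from (222,262) to (370,222), orange clip at (147,225) on a blue stand (150,238). Side view: red cap at (288,221), clip (351,187), yellow stop mark (273,266), jam jar (283,315).
Candidates for the clip, in the scene view: orange (147,225), teal (133,203), (181,198) and (180,252), purple (200,219), all upright lookalikes. I choose the orange one on the blue stand.

Run:
```python
from h import *
from scipy import ndimage as N
for n in("scene","side"):
    c=snap(n); P=cloud(c); hsv=cv2.cvtColor(c["im"],cv2.COLOR_RGB2HSV).astype(int); H,S,V=hsv[...,0],hsv[...,1],hsv[...,2]
    ok=(P[...,0]>.3)&(P[...,0]<1.0)&(abs(P[...,1])<.5)
    M=dict(blue=(H>100)&(H<125)&(S>130)&(P[...,2]<.06),orange=(H>5)&(H<16)&(S>190)&(V>120)&(P[...,2]>.03),red=((H<5)|(H>174))&(S>170)&(P[...,2]>.03),teal=(H>78)&(H<98)&(S>120),purple=(H>128)&(H<150)&(S>80),white=(S<40)&(V>90)&(P[...,2]>.105)&(P[...,2]<.17),yellow=(H>18)&(H<32)&(S>170)&(P[...,2]<.04)&(P[...,2]>.005))
    print(n)
    for k,m in M.items():
        l,q=N.label(m&ok)
        for i in range(1,q+1):
            p=P[l==i]; vv,uu=np.where(l==i)
            if len(p)>14: print(k,len(p),"px",uu.mean().round(),vv.mean().round(),"mean",p.mean(0).round(3),"lo",np.percentile(p,3,0).round(3),"hi",np.percentile(p,97,0).round(3))
    a=c["im"]; r=a[180:280,90:190] if n=="scene" else a[165:230,300:400]
    save("crop_"+n,cv2.resize(r,None,fx=5,fy=5,interpolation=cv2.INTER_CUBIC))
```

```text
scene
blue 243 px 367.0 221.0 mean [0.613 0.221 0.035] lo [0.558 0.211 0.018] hi [0.666 0.234 0.044]
blue 346 px 153.0 237.0 mean [ 0.375 -0.314  0.018] lo [ 0.341 -0.347  0.009] hi [ 0.398 -0.285  0.023]
blue 393 px 102.0 271.0 mean [ 0.428 -0.461  0.035] lo [ 0.372 -0.496  0.008] hi [ 0.439 -0.422  0.059]
blue 178 px 224.0 262.0 mean [ 0.552 -0.178  0.04 ] lo [ 0.492 -0.189  0.024] hi [ 0.602 -0.166  0.044]
blue 258 px 91.0 256.0 mean [ 0.371 -0.475  0.039] lo [ 0.365 -0.498  0.013] hi [ 0.382 -0.447  0.059]
blue 2163 px 415.0 353.0 mean [ 0.959  0.129 -0.004] lo [ 0.952 -0.164 -0.029] hi [0.963 0.474 0.004]
orange 281 px 460.0 186.0 mean [0.671 0.478 0.097] lo [0.637 0.463 0.077] hi [0.696 0.497 0.108]
orange 291 px 481.0 204.0 mean [0.748 0.477 0.098] lo [0.716 0.462 0.085] hi [0.773 0.497 0.108]
orange 56 px 152.0 219.0 mean [ 0.37  -0.298  0.085] lo [ 0.347 -0.307  0.062] hi [ 0.385 -0.29   0.101]
orange 99 px 139.0 220.0 mean [ 0.356 -0.331  0.083] lo [ 0.339 -0.341  0.058] hi [ 0.377 -0.32   0.101]
red 221 px 351.0 154.0 mean [0.413 0.297 0.083] lo [0.388 0.274 0.074] hi [0.4
[... 1941 characters left out ...]
194 px 282.0 304.0 mean [0.409 0.306 0.086] lo [0.387 0.28  0.074] hi [0.429 0.327 0.09 ]
teal 187 px 316.0 193.0 mean [ 0.467 -0.265  0.05 ] lo [ 0.448 -0.288  0.016] hi [ 0.491 -0.236  0.082]
teal 164 px 356.0 210.0 mean [ 0.314 -0.203  0.053] lo [ 0.301 -0.226  0.013] hi [ 0.329 -0.174  0.082]
purple 117 px 327.0 204.0 mean [ 0.412 -0.192  0.065] lo [ 0.388 -0.212  0.042] hi [ 0.427 -0.16   0.082]
purple 77 px 329.0 215.0 mean [ 0.398 -0.177  0.031] lo [ 0.382 -0.194  0.011] hi [ 0.418 -0.161  0.062]
white 373 px 197.0 293.0 mean [0.612 0.363 0.112] lo [0.584 0.335 0.107] hi [0.639 0.389 0.115]
yellow 84 px 273.0 266.0 mean [0.501 0.101 0.012] lo [0.485 0.081 0.006] hi [0.519 0.115 0.017]
```

View pics/crop_scene.png

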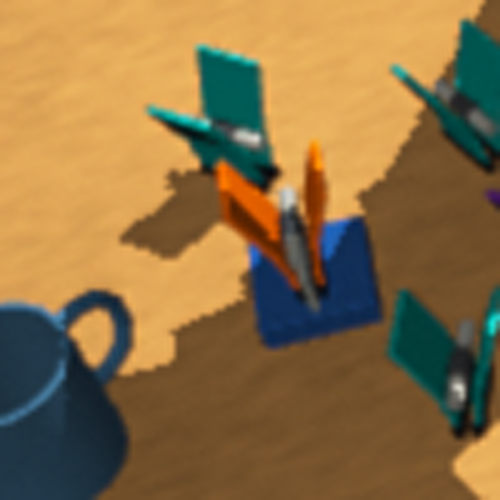

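The crop confirms the orange clip on the blue block at (147,225); teal copies stand beside it. The rail's yaw is about -9°. The handle at (0.502,-0.027) fits a travel of about 0.026, leaving about 0.124 to go. I'll move above the handle and turn to close along the rail.

Request:
drive_tool --pt "-0.0045 -0.02 0 0 0 0 1" --pt "-0.0045 -0.02 0 0 0 0 1" --pt "-0.0045 -0.02 0 0 0 0 1" --pt "-0.0045 -0.02 0 0 0 0 1" --pt "-0.0045 -0.02 0 0 0 0 1" --pt "-0.0045 -0.022 0 0 0 0 1" --newtons 30

```text
t: 0.85
tcp_pos: [0.5023, -0.0271, 0.2453]
tool_rot: [0.707, 0.707, 0.0, 0.0]
force: [-0.0, -1.3, -1.2]
finger_gap: 0.997
gripper_force: 0.0
```

Request:
drive_tool --pt "0 0 0 0 0 -8.1 1" --pt "0 0 0 0 0 -8.1 1" --pt "0 0 0 0 0 -8.1 1" --pt "0 0 0 0 0 -8.1 1" --pt "0 0 0 0 0 -8.1 1" --pt "0 0 0 0 0 -8.1 1" --pt "0 0 0 0 0 -8.1 1" --pt "0 0 0 0 0 -8.1 1" --pt "0 0 0 0 0 -8.1 1" --pt "0 0 0 0 0 -8.1 1"

```text
t: 1.85
tcp_pos: [0.5029, -0.027, 0.2453]
tool_rot: [0.076, 0.997, 0.0, -0.0]
force: [-0.8, 0.5, -0.1]
finger_gap: 1.001
gripper_force: 0.0
```

Run:
```python
from h import *
from scipy import ndimage as N
from scipy.spatial.transform import Rotation as R
s=manip.sense(); print(s["q"].round(2),s["tcp_pos"].round(4)); print(R.from_quat(s["tool_rot"]).as_matrix().round(3))
def rep(c,P,k,m):
    l,q=N.label(m)
    for i in range(1,q+1):
        p=P[l==i]
        if len(p)>25:
            vv,uu=np.where(l==i); r=cv2.minAreaRect(p[:,:2].astype(np.float32)*1000)
            print(k,len(p),uu.mean().round(),vv.mean().round(),p.mean(0).round(4),np.percentile(p,3,0).round(3),np.percentile(p,97,0).round(3),"rect",np.round(r[0],1),np.round(r[1],1),round(r[2],1))
for n in("wrist","scene","side"):
    c=snap(n); P=cloud(c); hsv=cv2.cvtColor(c["im"],cv2.COLOR_RGB2HSV).astype(int); H,S,V=hsv[...,0],hsv[...,1],hsv[...,2]
    Z=P[...,2]; ok=(P[...,0]>.3)&(P[...,0]<.72)&(P[...,1]>-.4)&(P[...,1]<.26)
    print(n)
    rep(c,P,"blue",ok&(H>100)&(H<125)&(S>130)&(Z>.005)&(Z<.06)&(P[...,0]>.45))
    rep(c,P,"red",ok&((H<5)|(H>174))&(S>150)&(Z>.085)&(Z<.105)&(P[...,0]<.55))
    rep(c,P,"card",ok&(Z>.145)&(Z<.162)&(P[...,0]>.57)&(S<60)&(P[...,1]>-.12)&(P[...,1]<.06))
    if n=="wrist": save("wrist1",c["im"])
```

```text
[-0.28  0.37  1.73  0.    1.04 -1.7 ] [ 0.5029 -0.027   0.2453]
[[-0.989  0.151 -0.   ]
 [ 0.151  0.989  0.   ]
 [ 0.     0.    -1.   ]]
wrist
blue 1031 144.0 235.0 [ 0.5329 -0.1737  0.041 ] [ 0.485 -0.184  0.024] [ 0.58  -0.164  0.044] rect [ 533.6 -174.7] [ 11.3 103.7] 80.9
blue 951 520.0 243.0 [0.6028 0.2239 0.0423] [0.55  0.213 0.041] [0.659 0.235 0.044] rect [605.4 224.1] [ 12.3 117.5] 81.2
red 359 272.0 198.0 [ 0.4995 -0.0296  0.0944] [ 0.491 -0.038  0.093] [ 0.508 -0.022  0.096] rect [499.7 -29.6] [17.8 18.2] 4.6
card 1441 270.0 363.0 [ 0.6214 -0.0495  0.152 ] [ 0.615 -0.09   0.145] [ 0.628 -0.008  0.156] rect [622.5 -49.6] [89.1  6.2] 81.0
scene
blue 244 367.0 221.0 [0.6133 0.2208 0.0349] [0.556 0.211 0.018] [0.666 0.233 0.043] rect [609.1 222.6] [ 12.7 120.4] 80.1
blue 173 224.0 262.0 [ 0.5529 -0.1778  0.0403] [ 0.492 -0.189  0.027] [ 0.602 -0.166  0.045] rect [ 544.1 -176.1] [ 11.2 119.5] 80.7
red 35 266.0 214.0 [ 0.5037 -0.03    0.0925] [ 0.494 -0.037  0.089] [ 0.512 -0.023  0.096] rect [502.8 -29.3] [14.8 19.3] 79.4
card 140 281.0 237.0 [ 0.6253 -0.0495  0.1515] [ 0.618 -0.09   0.145] [ 0.633 -0.007  0.156] rect [624.9 -48.2] [89.7  7.3] 80.9
side
blue 61 278.0 204.0 [ 0.5799 -0.1779  0.0343] [ 0.563 -0.185  0.016] [ 0.598 -0.172  0.047] rect [ 580.6 -179. ] [13.6 37.8] 73.9
blue 89 297.0 210.0 [ 0.5061 -0.166   0.033 ] [ 0.484 -0.173  0.015] [ 0.526 -0.158  0.046] rect [ 508.  -166.8] [15.4 52.3] 80.9
blue 337 224.0 281.0 [0.6042 0.2291 0.0333] [0.55  0.219 0.016] [0.66  0.239 0.047] rect [604.9 226.4] [ 15.1 118.9] 80.4
red 26 287.0 220.0 [ 0.4989 -0.0256  0.0944] [ 0.491 -0.034  0.088] [ 0.506 -0.018  0.098] rect [498.5 -26.9] [15.4 18. ] 17.3
card 57 252.0 193.0 [ 0.621  -0.0464  0.1527] [ 0.613 -0.086  0.145] [ 0.628 -0.005  0.16 ] rect [621.2 -45.8] [92.8  7.2] 82.0
```

View pics/wrist1.png

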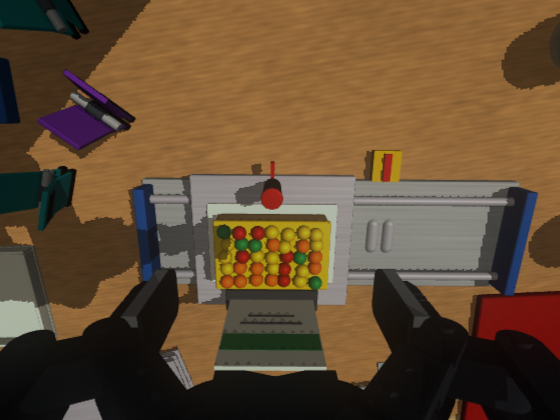

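The wrist view shows the handle cap at (272,198), the stop's red stripe at (388,166) and the pointer at (273,170). The rail ends put the travel at 0.0255, so 0.1245 remains. The card top centre is at about (0.622,-0.049). I'll go down onto the handle.

Request:
drive_tool --pt "0.003 -0.002 0.0195 0 0 0 1" --pt "0 0 0.0195 0 0 0 1" --pt "0 0 0.0195 0 0 0 1" --pt "0 0 0.0195 0 0 0 1" --pt "0 0 0.0195 0 0 0 1" --pt "0 0 0.0195 0 0 0 1" --pt "0 0 0.0195 0 0 0 1" --pt "0 0 0.0195 0 0 0 1" --pt "0 0 0.0195 0 0 0 1" --pt "0 0 0 0 0 0 1"

```text
t: 3.0
tcp_pos: [0.4984, -0.0282, 0.0679]
tool_rot: [0.08, 0.997, 0.0, -0.002]
force: [-0.6, 0.1, -0.2]
finger_gap: 1.0
gripper_force: 0.0
```

Request:
drive_tool --pt "0 0 0 0 0 0 -1" --pt "0 0 0 0 0 0 -1" --pt "0 0 0 0 0 0 -1" --pt "0 0 0 0 0 0 -1" --pt "0 0 0 0 0 0 -1" --pt "0 0 0 0 0 0 -1" --pt "0 0 0 0 0 0 -1" --pt "0 0 0 0 0 0 -1" --newtons 30

```text
t: 3.8
tcp_pos: [0.5001, -0.0286, 0.0706]
tool_rot: [0.078, 0.997, -0.0, 0.001]
force: [-0.3, 0.8, 6.0]
finger_gap: 0.212
gripper_force: 29.0
```

Request:
drive_tool --pt "0 0.006 0 0 0 0 -1" --pt "0 0.01 0 0 0 0 -1" --pt "0 0.01 0 0 0 0 -1" --pt "0 0.01 0 0 0 0 -1" --pt "0 0.01 0 0 0 0 -1" --pt "0 0.01 0 0 0 0 -1" --pt "0 0.01 0 0 0 0 -1" --pt "0 0.01 0 0 0 0 -1" --pt "0 0.01 0 0 0 0 -1" --pt "0 0.01 0 0 0 0 -1"

```text
t: 4.8
tcp_pos: [0.5154, 0.0665, 0.0706]
tool_rot: [0.078, 0.997, -0.0, 0.001]
force: [-0.3, -1.1, 5.7]
finger_gap: 0.211
gripper_force: 29.2
```

Request:
drive_tool --pt "0 0.007 0 0 0 0 -1" --pt "0 0.006 0 0 0 0 -1" --pt "0 0.005 0 0 0 0 -1" --pt "0 0.005 0 0 0 0 -1" --pt "0 0.003 0 0 0 0 -1" --pt "0 0.0025 0 0 0 0 -1" --pt "0 0 0 0 0 0 -1" --pt "0 0 0 0 0 0 -1"

```text
t: 5.6
tcp_pos: [0.5198, 0.094, 0.0706]
tool_rot: [0.078, 0.997, -0.0, 0.001]
force: [-0.1, -2.4, 5.1]
finger_gap: 0.215
gripper_force: 29.4
```

```bash
cat >> h.py <<'E'
def pointer():
    c=snap("wrist"); hsv=cv2.cvtColor(c["im"],cv2.COLOR_RGB2HSV).astype(int); P=cloud(c)
    u=np.array([.157,.9876]); out={}
    for n in("wrist","scene","side"):
        c=snap(n) if n!="wrist" else c
        P=cloud(c); hsv=cv2.cvtColor(c["im"],cv2.COLOR_RGB2HSV).astype(int); H,S,Z=hsv[...,0],hsv[...,1],P[...,2]
        red=((H<5)|(H>174))&(S>150); near=(abs(P[...,0]-.515)<.04)&(abs(P[...,1]-.09)<.05)
        cap=red&near&(Z>.084)&(Z<.105); ye=(H>18)&(H<32)&(S>150)&near&(Z<.03); st=red&near&(Z<.026); pt=red&near&(Z>.03)&(Z<.06)
        bl=(H>100)&(H<125)&(S>130)&(Z>.038)&(Z<.05)&(P[...,0]>.5)
        for k,m in dict(cap=cap,yellow=ye,stripe=st,pointer=pt,blueN=bl&(P[...,1]<0),blueF=bl&(P[...,1]>.15)).items():
            if m.sum()>4: p=P[m]; e=p[:,:2]@u; print(n,k,m.sum(),p.mean(0).round(4),"along",np.mean(e).round(4),np.percentile(e,[3,97]).round(4))
    return
E
python3 - <<'E'
from h import *
pointer()
c=snap("wrist"); save("wrist2",c["im"])
E
```

```text
wrist cap 2014 [0.5184 0.0941 0.0942] along 0.1744 [0.1662 0.1825]
wrist yellow 2025 [0.4995 0.0968 0.012 ] along 0.1741 [0.1596 0.1884]
wrist stripe 316 [0.4991 0.0968 0.0157] along 0.174 [0.1708 0.1772]
wrist pointer 231 [0.5036 0.0962 0.0405] along 0.1741 [0.1723 0.1759]
wrist blueF 2613 [0.5816 0.2268 0.0421] along 0.3153 [0.3103 0.3212]
scene cap 33 [0.5251 0.0944 0.0922] along 0.1756 [0.168  0.1843]
scene blueN 143 [ 0.5554 -0.178   0.0413] along -0.0886 [-0.0936 -0.0837]
scene blueF 129 [0.6116 0.2227 0.0408] along 0.3159 [0.311  0.3211]
side yellow 85 [0.5003 0.1025 0.0106] along 0.1798 [0.1597 0.19  ]
side stripe 10 [0.5043 0.0973 0.0159] along 0.1753 [0.1733 0.1794]
side pointer 15 [0.5045 0.0973 0.0381] along 0.1753 [0.1714 0.1794]
side blueN 467 [ 1.9075 -1.09    0.0442] along -0.777 [-1.9112 -0.085 ]
side blueF 135 [0.6033 0.2284 0.0431] along 0.3203 [0.3144 0.3253]
```

View pics/wrist2.png

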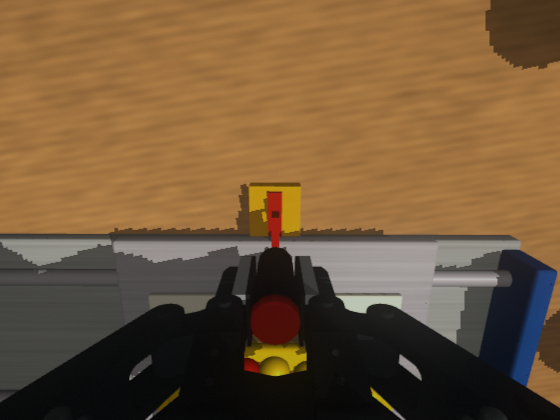

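The picture shows the red pointer (275,215) exactly over the stripe on the yellow block (275,208); both measure 0.174 along the rail. Next I release and rise.

Request:
drive_tool --pt "0 0 0 0 0 0 1" --pt "0 0 0 0 0 0 1" --pt "0 0 0 0 0 0 1" --pt "0 0 0 0 0 0 1" --pt "0 0 0 0 0 0 1" --pt "0 0 0 0 0 0 1" --pt "0 0 -0.01 0 0 0 1" --pt "0 0 -0.02 0 0 0 1" --pt "0 0 -0.02 0 0 0 1" --pt "0 0 -0.02 0 0 0 1"

```text
t: 6.8
tcp_pos: [0.5191, 0.0945, 0.1411]
tool_rot: [0.078, 0.997, 0.0, 0.0]
force: [0.4, -0.3, -0.4]
finger_gap: 1.003
gripper_force: 0.0
```

Request:
drive_tool --pt "0 0 -0.02 0 0 0 1" --pt "0 0 -0.02 0 0 0 1" --pt "0 0 -0.02 0 0 0 1" --pt "0 0 -0.02 0 0 0 1" --pt "0 0 -0.02 0 0 0 1" --pt "0 0 -0.01 0 0 0 1" --pt "0 0 0 0 0 0 1"

```text
t: 7.5
tcp_pos: [0.52, 0.0945, 0.2516]
tool_rot: [0.078, 0.997, 0.0, 0.002]
force: [0.3, 0.7, -0.1]
finger_gap: 1.0
gripper_force: 0.0
```

Run:
```python
from h import *
s=manip.sense(); print(s["tcp_pos"],s["finger_gap"])
pointer()
for n in("wrist","scene","side"):
    c=snap(n); P=cloud(c); hsv=cv2.cvtColor(c["im"],cv2.COLOR_RGB2HSV); S=hsv[...,1]
    m=(P[...,2]>.153)&(P[...,2]<.158)&(P[...,0]>.57)&(P[...,0]<.70)&(S<60)&(P[...,1]>-.02)&(P[...,1]<.15)
    p=P[m]; 
    if len(p)>10: r=cv2.minAreaRect(p[:,:2].astype(np.float32)*1000); print(n,len(p),p.mean(0).round(4),np.round(r[0],1),np.round(r[1],1),round(r[2],1), np.percentile(p[:,2],[3,97]))
```

```text
[0.51999771 0.09450971 0.2516304 ] 0.999896139562037
wrist cap 343 [0.5197 0.0932 0.0944] along 0.1737 [0.1654 0.182 ]
wrist yellow 483 [0.4981 0.0968 0.0122] along 0.1738 [0.1593 0.1882]
wrist stripe 57 [0.498  0.0972 0.0156] along 0.1741 [0.1705 0.176 ]
wrist pointer 62 [0.5031 0.0956 0.0402] along 0.1734 [0.1718 0.1749]
wrist blueN 935 [ 0.5452 -0.1754  0.0424] along -0.0876 [-0.093  -0.0832]
wrist blueF 764 [0.5945 0.2257 0.0425] along 0.3162 [0.3116 0.3208]
scene cap 32 [0.5237 0.0928 0.0923] along 0.1739 [0.166  0.1806]
scene yellow 5 [0.4806 0.0942 0.0042] along 0.1684 [0.164  0.1731]
scene blueN 136 [ 0.5541 -0.178   0.0413] along -0.0888 [-0.0936 -0.084 ]
scene blueF 132 [0.6116 0.2226 0.0411] along 0.3159 [0.3109 0.3208]
side cap 29 [0.5228 0.0948 0.0941] along 0.1757 [0.1609 0.1859]
side yellow 85 [0.5001 0.1032 0.0108] along 0.1804 [0.1587 0.191 ]
side stripe 11 [0.504  0.0987 0.0174] along 0.1766 [0.1716 0.1833]
side pointer 16 [0.5042 0.0969 0.0374] along 0.1748 [0.1721 0.1781]
side blueN 452 [ 1.9497 -1.1483  0.0439] along -0.828 [-1.9317 -0.1062]
side blueF 130 [0.6029 0.2284 0.0432] along 0.3202 [0.3149 0.3252]
wrist 596 [0.6416 0.0734 0.1551] [642.4  73.7] [89.   6.5] 80.8 [0.15322386 0.15654114]
scene 46 [0.6453 0.0767 0.1546] [645.   74.6] [88.8  5.3] 80.7 [0.15302345 0.15728199]
side 24 [0.6413 0.08   0.1551] [640.1  73.3] [87.4  4.5] 82.8 [0.15318223 0.15731752]
```

The carrier stayed in its stop after release (pointer 0.1737, stripe 0.174). The card edge is at about (0.642,0.074,0.155). On to the clip.

Request:
drive_tool --pt "0.0058 -0.0269 0 0 0 0 1" --pt "0.0058 -0.0269 0 0 0 0 1" --pt "0.0058 -0.0269 0 0 0 0 1" --pt "0.0058 -0.0269 0 0 0 0 1" --pt "0.0058 -0.0269 0 0 0 0 1" --pt "0.0058 -0.0269 0 0 0 0 1" --pt "0.0058 -0.0269 0 0 0 0 1" --pt "0.0058 -0.0269 0 0 0 0 1"

```text
t: 8.6
tcp_pos: [0.439, -0.1117, 0.2492]
tool_rot: [0.078, 0.997, 0.0, -0.001]
force: [0.2, -0.4, 0.4]
finger_gap: 0.995
gripper_force: 0.0
```

Request:
drive_tool --pt "0.0058 -0.0269 0 0 0 0 1" --pt "0.0058 -0.0269 0 0 0 0 1" --pt "0.0058 -0.0269 0 0 0 0 1" --pt "0.0058 -0.0269 0 0 0 0 1" --pt "0.0058 -0.0269 0 0 0 0 1" --pt "0.0058 -0.0269 0 0 0 0 1" --pt "0.0058 -0.0269 0 0 0 0 1" --pt "0.0058 -0.0269 0 0 0 0 1" --pt "0 0 0 0 0 0 1"

```text
t: 9.5
tcp_pos: [0.3596, -0.3193, 0.2494]
tool_rot: [0.08, 0.997, -0.001, 0.0]
force: [0.8, -0.2, -0.6]
finger_gap: 0.999
gripper_force: 0.0
```

Run:
```python
from h import *
from scipy import ndimage as N
s=manip.sense(); print(s["q"].round(2),s["tcp_pos"].round(4),s["tool_rot"].round(3))
c=snap("wrist"); save("wrist3",c["im"]); P=cloud(c)
hsv=cv2.cvtColor(c["im"],cv2.COLOR_RGB2HSV).astype(int); H,S,V=hsv[...,0],hsv[...,1],hsv[...,2];Z=P[...,2]
near=(abs(P[...,0]-.36)<.07)&(abs(P[...,1]+.316)<.07)
for k,m in dict(stand=(H>100)&(H<125)&(S>130)&(Z<.03)&(Z>.012)&near,orange=(H>4)&(H<17)&(S>180)&(Z>.045)&near,tops=(H>4)&(H<17)&(S>150)&(Z>.088)&near,axle=(S<60)&(Z>.05)&(Z<.075)&near).items():
    l,q=N.label(m)
    for i in list(range(1,q+1))+[0]:
        p=P[l==i] if i else P[m]
        if len(p)>25:
            vv,uu=np.where(l==i); r=cv2.minAreaRect(p[:,:2].astype(np.float32)*1000)
            print(k,i,len(p),uu.mean().round(),vv.mean().round(),p.mean(0).round(4),np.percentile(p,3,0).round(3),np.percentile(p,97,0).round(3),"rect",np.round(r[0],1),np.round(r[1],1),round(r[2],1))
```

```text
[-0.96  0.33  1.78 -0.    1.03 -2.37] [ 0.3596 -0.3193  0.2494] [ 0.08   0.997 -0.001  0.   ]
stand 1 649 274.0 162.0 [ 0.3367 -0.3169  0.0206] [ 0.327 -0.342  0.019] [ 0.346 -0.286  0.022] rect [ 340.5 -313. ] [59.5 21.6] 80.8
stand 0 656 280.0 210.0 [ 0.3372 -0.3168  0.0206] [ 0.327 -0.342  0.019] [ 0.346 -0.286  0.022] rect [ 360.  -316.7] [59.6 60.6] 79.2
orange 1 1027 260.0 195.0 [ 0.3555 -0.3323  0.083 ] [ 0.337 -0.343  0.05 ] [ 0.374 -0.321  0.101] rect [ 356.6 -331.6] [20.8 39.4] 79.6
orange 2 1100 297.0 195.0 [ 0.3609 -0.2995  0.0829] [ 0.343 -0.31   0.05 ] [ 0.38  -0.289  0.101] rect [ 362.2 -300. ] [20.6 39.6] 79.5
orange 0 2127 280.0 210.0 [ 0.3583 -0.3153  0.083 ] [ 0.338 -0.341  0.05 ] [ 0.379 -0.29   0.101] rect [ 359.3 -315.8] [52.8 39.6] 79.6
tops 1 475 254.0 199.0 [ 0.3549 -0.3376  0.0971] [ 0.336 -0.344  0.089] [ 0.374 -0.332  0.101] rect [ 355.7 -337.7] [ 8.4 39.9] 79.8
tops 2 501 304.0 200.0 [ 0.3626 -0.2943  0.0969] [ 0.344 -0.3    0.089] [ 0.382 -0.288  0.101] rect [ 363.3 -294.4] [ 9.2 39.7] 79.6
tops 0 1002 279.0 210.0 [ 0.3591 -0.3144  0.1019] [ 0.338 -0.343  0.089] [ 0.381 -0.288  0.102] rect [ 362.5 -299.4] [86.3 39.9] 79.9
axle 1 162 279.0 175.0 [ 0.3438 -0.313   0.0624] [ 0.335 -0.317  0.056] [ 0.354 -0.309  0.065] rect [ 345.6 -313. ] [ 6.8 21.2] 80.9
axle 5 124 278.0 208.0 [ 0.3759 -0.319   0.0623] [ 0.369 -0.323  0.06 ] [ 0.383 -0.315  0.064] rect [ 375.5 -319.3] [ 8. 16.] 81.2
axle 0 290 280.0 210.0 [ 0.3577 -0.3156  0.0624] [ 0.335 -0.323  0.06 ] [ 0.382 -0.309  0.064] rect [ 359.2 -316.2] [ 8.2 49.1] 79.6
```

View pics/wrist3.png

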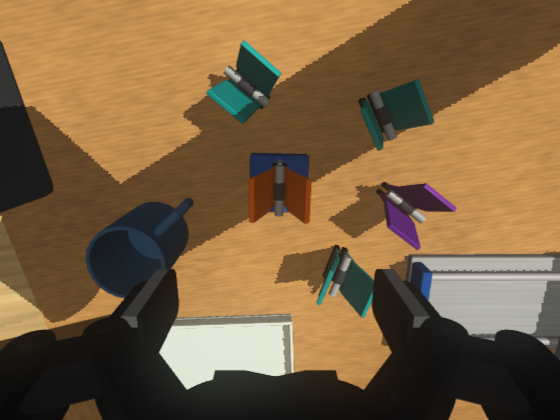

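The wrist view shows the clip at (279,190), square to the blue block. Its centre is (0.3593,-0.316) and its close line is at about 79.7°; the tool is at 80.8°. The tab tops measure 54 mm across and 0.10 high, as described. Nothing stands within finger width.

Request:
drive_tool --pt "0.0005 0.0032 0 0 0 1.0 1" --pt "0 0 0.02 0 0 0 1" --pt "0 0 0.02 0 0 0 1" --pt "0 0 0.02 0 0 0 1" --pt "0 0 0.02 0 0 0 1" --pt "0 0 0.02 0 0 0 1" --pt "0 0 0.02 0 0 0 1" --pt "0 0 0.02 0 0 0 1" --pt "0 0 0.02 0 0 0 1" --pt "0 0 0.01 0 0 0 1"

```text
t: 10.55
tcp_pos: [0.36, -0.3106, 0.0785]
tool_rot: [0.087, 0.996, 0.001, -0.001]
force: [-0.2, 1.0, -0.3]
finger_gap: 0.998
gripper_force: 0.0
```

Request:
drive_tool --pt "0 0 0 0 0 0 0.4" --pt "0 0 0 0 0 0 0.2" --pt "0 0 0 0 0 0 0.2" --pt "0 0 0 0 0 0 0.2" --newtons 30

```text
t: 10.95
tcp_pos: [0.3607, -0.3134, 0.0809]
tool_rot: [0.087, 0.996, -0.001, 0.001]
force: [0.1, 0.8, 3.2]
finger_gap: 0.596
gripper_force: 3.2
```

Run:
```python
from h import *
c=snap("wrist"); save("wrist4",c["im"]); s=manip.sense(); print(s["tcp_pos"],s["finger_gap"],s["force"])
```

```text
[ 0.36062626 -0.31337689  0.08083033] 0.5982833543318533 [-0.64752594 -0.06642314  4.26510169]
```

View pics/wrist4.png

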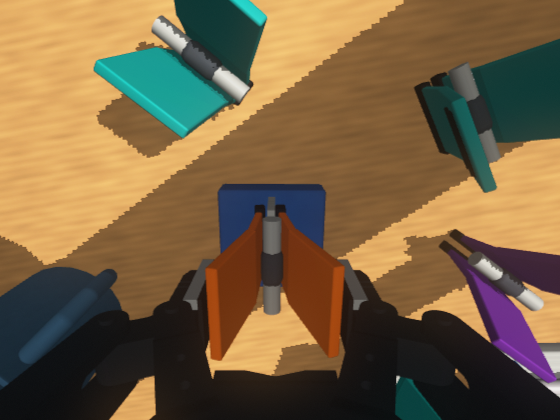

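The clip sits centred between the pads (tabs at 212 and 340, axle at 272). Now I squeeze.

Request:
drive_tool --pt "0 0 0 0 0 0 0.0" --pt "0 0 0 0 0 0 -0.2" --pt "0 0 0 0 0 0 -0.2" --pt "0 0 0 0 0 0 -0.2"

```text
t: 11.4
tcp_pos: [0.3607, -0.3135, 0.0809]
tool_rot: [0.087, 0.996, -0.001, 0.001]
force: [0.2, 0.6, 6.2]
finger_gap: 0.403
gripper_force: 5.5
```

Request:
drive_tool --pt "0 0 0 0 0 0 -0.4" --pt "0 0 0 0 0 0 -1" --pt "0 0 0 0 0 0 -1" --pt "0 0 0 0 0 0 -1" --pt "0 0 0 0 0 0 -1"

```text
t: 11.9
tcp_pos: [0.3615, -0.3153, 0.0814]
tool_rot: [0.087, 0.996, -0.003, 0.002]
force: [-0.0, -2.1, 8.7]
finger_gap: 0.27
gripper_force: 31.8
```

Run:
```python
from h import *
c=snap("wrist"); save("wrist5",c["im"]); s=manip.sense(); print(s["tcp_pos"],s["finger_gap"],s["force"],s["gripper_force"])
```

```text
[ 0.36148261 -0.3153092   0.08137545] 0.26497900298988336 [ 0.26493992 -1.29862652  7.55004038] 31.773428320884705
```

View pics/wrist5.png

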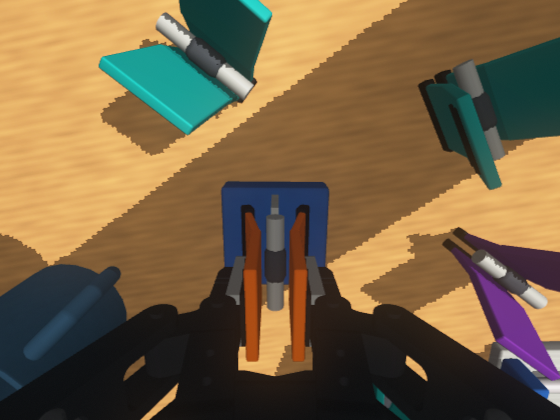

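The clip is squeezed to its stop: tabs parallel at (250,290) and (298,290), opening about 23–25 mm. I lift straight up.

Request:
drive_tool --pt "0 0 -0.005 0 0 0 -1" --pt "0 0 -0.01 0 0 0 -1" --pt "0 0 -0.015 0 0 0 -1" --pt "0 0 -0.02 0 0 0 -1" --pt "0 0 -0.02 0 0 0 -1" --pt "0 0 -0.02 0 0 0 -1" --pt "0 0 -0.025 0 0 0 -1" --pt "0 0 -0.025 0 0 0 -1" --pt "0 0 -0.025 0 0 0 -1" --pt "0 0 -0.025 0 0 0 -1"

```text
t: 12.95
tcp_pos: [0.3596, -0.3119, 0.2711]
tool_rot: [0.087, 0.996, 0.0, -0.0]
force: [0.4, -0.5, -1.5]
finger_gap: 0.264
gripper_force: 31.0
```

```bash
cat >> h.py <<'E'
from scipy.spatial.transform import Rotation as R
def clip():
    s=manip.sense(); t=np.array(s["tcp_pos"]); Rm=R.from_quat(s["tool_rot"]).as_matrix()
    print("tcp",t.round(4),"R",Rm.round(3).tolist(),"gap",round(s["finger_gap"],3),"F",np.round(s["force"],1),s["gripper_force"].round(1),s["q"].round(2))
    for n in("wrist","scene","side"):
        c=snap(n); P=cloud(c); hsv=cv2.cvtColor(c["im"],cv2.COLOR_RGB2HSV).astype(int); H,S=hsv[...,0],hsv[...,1]
        L=(P-t)@Rm
        near=(abs(L[...,0])<.04)&(abs(L[...,1])<.035)&(L[...,2]>-.04)&(L[...,2]<.09)
        m=near&(H>3)&(H<18)&(S>170)
        ax=near&(S<70)&(abs(L[...,1])<.01)&(L[...,2]>.005)&(L[...,2]<.045)
        for k,m in dict(orange=m,axle=ax).items():
            p=L[m]
            if len(p)>10: print(n,k,len(p),"tool-frame mean",p.mean(0).round(4),"lo",np.percentile(p,2,0).round(4),"hi",np.percentile(p,98,0).round(4),"max",p.max(0).round(4))
E
python3 - <<'E'
from h import *
clip()
c=snap("side"); v=c["im"]; save("side6",v)
E
```

```text
Traceback (most recent call last):
  File "h.py", line 34, in clip
    print("tcp",t.round(4),"R",Rm.round(3).tolist(),"gap",round(s["finger_gap"],3),"F",np.round(s["force"],1),s["gripper_force"].round(1),s["q"].round(2))
                                                                                                              ^^^^^^^^^^^^^^^^^^^^^^^^
AttributeError: 'float' object has no attribute 'round'
```

```bash
sed -i 's/s\["gripper_force"\].round(1)/s["gripper_force"]/' h.py
python3 - <<'E'
from h import *
clip()
E
```

```text
tcp [ 0.3596 -0.3119  0.2711] R [[-0.985, 0.174, -0.001], [0.174, 0.985, 0.001], [0.001, 0.001, -1.0]] gap 0.264 F [ 0.4 -0.5 -1.5] 31.046297550201416 [-0.95  0.29  1.76  0.    1.09 -2.35]
wrist orange 4297 tool-frame mean [ 0.0078  0.     -0.0081] lo [-0.0172 -0.0151 -0.0225] hi [0.0205 0.0152 0.047 ] max [0.0209 0.0171 0.0518]
wrist axle 1524 tool-frame mean [ 0.0029 -0.      0.0219] lo [-0.0236 -0.004   0.0198] hi [0.0253 0.0039 0.0261] max [0.0258 0.0045 0.0294]
scene orange 267 tool-frame mean [-0.0113  0.0009  0.0068] lo [-0.0241 -0.0157 -0.0261] hi [0.0143 0.0165 0.0484] max [0.0166 0.0173 0.053 ]
scene axle 33 tool-frame mean [-0.0145 -0.0003  0.0193] lo [-0.0277 -0.0039  0.0163] hi [0.0041 0.0029 0.0235] max [0.0074 0.0032 0.0257]
side orange 207 tool-frame mean [0.0035 0.0075 0.0189] lo [-0.02  -0.017 -0.024] hi [0.0194 0.0179 0.0499] max [0.0213 0.0217 0.0524]
```

```bash
cat >> h.py <<'E'
def prof():
    s=manip.sense(); t=np.array(s["tcp_pos"]); Rm=R.from_quat(s["tool_rot"]).as_matrix()
    for n in("scene","side","wrist"):
        c=snap(n); L=(cloud(c)-t)@Rm
        m=(abs(L[...,0])<.035)&(abs(L[...,1])<.03)&(L[...,2]>.014)&(L[...,2]<.075); p=L[m]
        print(n,len(p),"zmax",np.sort(p[:,2])[-8:].round(4))
        for a in np.arange(.014,.075,.006):
            q=p[(p[:,2]>=a)&(p[:,2]<a+.006)]
            if len(q)>3: print("  z%.3f"%a,len(q),"x",q[:,0].min().round(4),q[:,0].max().round(4),"y",q[:,1].min().round(4),q[:,1].max().round(4))
E
python3 - <<'E'
from h import *
prof()
E
```

```text
scene 215 zmax [0.0581 0.0582 0.0582 0.0584 0.0585 0.0586 0.0589 0.0609]
  z0.014 17 x -0.0227 0.017 y -0.0105 0.0132
  z0.020 66 x -0.0268 0.0223 y -0.01 0.0136
  z0.026 21 x -0.0252 0.0067 y -0.0103 0.0151
  z0.032 21 x -0.0227 0.0154 y -0.0119 0.0164
  z0.038 16 x -0.0228 0.0168 y -0.0139 0.0173
  z0.044 20 x -0.0236 0.0182 y -0.0134 0.019
  z0.050 40 x -0.0252 0.0211 y -0.0177 0.0218
  z0.056 14 x -0.0231 0.0186 y -0.0185 0.0217
side 194 zmax [0.0577 0.058  0.0584 0.0585 0.0589 0.0597 0.0598 0.0603]
  z0.014 22 x -0.0172 0.0223 y -0.0093 0.0154
  z0.020 31 x -0.0234 0.0273 y -0.0069 0.0188
  z0.026 18 x -0.0174 0.0258 y 0.0016 0.0171
  z0.032 24 x -0.0174 0.0228 y -0.0094 0.0231
  z0.038 25 x -0.0177 0.0222 y -0.0145 0.023
  z0.044 28 x -0.0148 0.0244 y -0.0186 0.0223
  z0.050 30 x -0.018 0.0233 y -0.0187 0.026
  z0.056 16 x -0.0212 0.024 y -0.0177 0.0223
wrist 3073 zmax [0.0602 0.0603 0.0603 0.0605 0.0607 0.0608 0.0608 0.061 ]
  z0.014 168 x 0.0003 0.022 y -0.011 0.0126
  z0.020 1669 x -0.0238 0.027 y -0.011 0.0125
  z0.026 312 x -0.0238 0.0268 y -0.0122 0.0138
  z0.032 100 x 0.0099 0.0265 y -0.0132 0.0149
  z0.038 110 x 0.0046 0.0219 y -0.0146 0.0163
  z0.044 136 x -0.001 0.0221 y -0.0158 0.0175
  z0.050 364 x -0.006 0.024 y -0.0181 0.0197
  z0.056 214 x -0.0079 0.024 y -0.0194 0.021
```

The tips are about 60 mm ahead of the TCP and the clip is centred within 1 mm. I move over the card with the tips at z≈0.21, then turn square.

Request:
drive_tool --pt "-0.008 0.016 0 0 0 0 -1" --pt "-0.0132 0.0268 0 0 0 0 -1" --pt "-0.0132 0.0268 0 0 0 0 -1" --pt "-0.0132 0.0268 0 0 0 0 -1" --pt "-0.0132 0.0268 0 0 0 0 -1" --pt "-0.0132 0.0268 0 0 0 0 -1" --pt "-0.0132 0.0268 0 0 0 0 -1" --pt "-0.0132 0.0268 0 0 0 0 -1"

```text
t: 14.05
tcp_pos: [0.4941, -0.1282, 0.2681]
tool_rot: [0.087, 0.996, 0.001, -0.002]
force: [0.9, -0.1, -0.7]
finger_gap: 0.263
gripper_force: 31.0
```

Request:
drive_tool --pt "-0.0132 0.0268 0 0 0 0 -1" --pt "-0.0132 0.0268 0 0 0 0 -1" --pt "-0.0132 0.0268 0 0 0 0 -1" --pt "-0.0132 0.0268 0 0 0 0 -1" --pt "-0.0132 0.0268 0 0 0 0 -1" --pt "-0.0132 0.0268 0 0 0 0 -1" --pt "-0.0132 0.0268 0 0 0 0 -1" --pt "-0.0132 0.0268 0 0 0 0 -1" --pt "-0.0052 0.0108 0 0 0 0 -1"

```text
t: 14.95
tcp_pos: [0.6429, 0.0749, 0.2675]
tool_rot: [0.086, 0.996, 0.0, -0.002]
force: [-0.5, 0.3, -1.3]
finger_gap: 0.263
gripper_force: 31.0
```

Request:
drive_tool --pt "0 0 0 0 0 4 -1" --pt "0 0 0 0 0 8 -1" --pt "0 0 0 0 0 8 -1" --pt "0 0 0 0 0 8 -1" --pt "0 0 0 0 0 8 -1" --pt "0 0 0 0 0 8 -1" --pt "0 0 0 0 0 8 -1" --pt "0 0 0 0 0 8 -1" --pt "0 0 0 0 0 8 -1" --pt "0 0 0 0 0 8 -1"

```text
t: 15.95
tcp_pos: [0.6415, 0.072, 0.2682]
tool_rot: [0.684, 0.729, -0.001, -0.001]
force: [-0.3, -0.3, -1.3]
finger_gap: 0.262
gripper_force: 31.0
```

Request:
drive_tool --pt "0 0 0 0 0 8 -1" --pt "0 0 0 0 0 5.1 -1" --pt "0 0 0 0 0 0 -1" --pt "0 0 0 0 0 0 -1"

```text
t: 16.35
tcp_pos: [0.642, 0.0723, 0.2688]
tool_rot: [0.76, 0.649, -0.001, -0.001]
force: [0.6, -0.5, -0.6]
finger_gap: 0.265
gripper_force: 31.0
```

```bash
cat >> h.py <<'E'
def card():
    s=manip.sense(); t=np.array(s["tcp_pos"]); Rm=R.from_quat(s["tool_rot"]).as_matrix()
    y=Rm[:,1]; print("tcp",t.round(4),"tool y angle",np.degrees(np.arctan2(y[1],y[0])).round(2))
    for n in("wrist","scene","side"):
        c=snap(n); P=cloud(c); S=cv2.cvtColor(c["im"],cv2.COLOR_RGB2HSV)[...,1]
        m=(P[...,2]>.1505)&(P[...,2]<.158)&(P[...,0]>.59)&(P[...,0]<.70)&(S<70)&(P[...,1]>0)&(P[...,1]<.15)
        p=P[m]
        if len(p)>10: 
            q=p[p[:,2]>.153]; r=cv2.minAreaRect(p[:,:2].astype(np.float32)*1000); print(n,len(p),len(q),"topmean",q.mean(0).round(4),"rect",np.round(r[0],1),np.round(r[1],1),round(r[2],1),"in tool",(Rm.T@(np.array([*np.array(r[0])/1000,.155])-t)).round(4))
E
python3 - <<'E'
from h import *
card(); prof(); pointer(); c=snap("wrist"); save("wrist7",c["im"])
E
```

```text
tcp [0.642  0.0723 0.2688] tool y angle -9.02
wrist 370 370 topmean [0.6457 0.0947 0.1557] rect [645.6  94.7] [47.7  3.8] 81.2 in tool [0.0227 0.0003 0.1138]
scene 77 42 topmean [0.6453 0.078  0.1544] rect [644.6  75.9] [87.3  7.3] 81.8 in tool [0.004  0.0023 0.1138]
side 38 29 topmean [0.641  0.0755 0.1555] rect [643.2  77.7] [81.3  8.6] 80.6 in tool [0.0056 0.0006 0.1138]
scene 307 zmax [0.0596 0.0597 0.0597 0.06   0.0601 0.0605 0.0606 0.0623]
  z0.014 21 x -0.0198 0.0206 y -0.0084 0.0131
  z0.020 41 x -0.0252 0.0197 y -0.0086 0.0146
  z0.026 47 x -0.0251 0.0183 y -0.0108 0.0156
  z0.032 37 x -0.0191 0.0187 y 0.0096 0.0167
  z0.038 34 x -0.0202 0.0188 y 0.0123 0.0172
  z0.044 34 x -0.0195 0.0188 y 0.0142 0.0192
  z0.050 60 x -0.0218 0.0209 y -0.0172 0.0221
  z0.056 32 x -0.0213 0.0186 y -0.0159 0.0218
side 206 zmax [0.0564 0.0568 0.0568 0.0571 0.0573 0.0575 0.059  0.0591]
  z0.014 22 x -0.0035 0.0259 y -0.0142 0.009
  z0.020 38 x -0.0156 0.0245 y -0.0166 0.0082
  z0.026 26 x -0.0201 0.0214 y -0.017 0.0091
  z0.032 21 x -0.0162 0.0204 y -0.019 0.0129
  z0.038 23 x -0.0222 0.0222 y -
[... 982 characters left out ...]
.3162 [0.3111 0.3218]
scene cap 32 [0.5239 0.0927 0.0926] along 0.1738 [0.1664 0.1803]
scene yellow 5 [0.4789 0.0945 0.0023] along 0.1685 [0.1642 0.1748]
scene blueN 134 [ 0.5532 -0.1781  0.0415] along -0.089 [-0.0937 -0.084 ]
scene blueF 122 [0.609  0.2234 0.0409] along 0.3162 [0.3112 0.321 ]
side cap 28 [0.5221 0.0958 0.0944] along 0.1766 [0.1665 0.1852]
side yellow 84 [0.5001 0.1029 0.0107] along 0.1801 [0.159  0.1908]
side stripe 13 [0.5046 0.0976 0.0164] along 0.1756 [0.1723 0.1786]
side pointer 14 [0.5052 0.0962 0.0375] along 0.1743 [0.1714 0.1775]
side blueN 498 [ 1.8493 -1.0649  0.0439] along -0.7614 [-1.8977 -0.0826]
side blueF 136 [0.6032 0.2283 0.0431] along 0.3202 [0.3146 0.324 ]
```

View pics/wrist7.png

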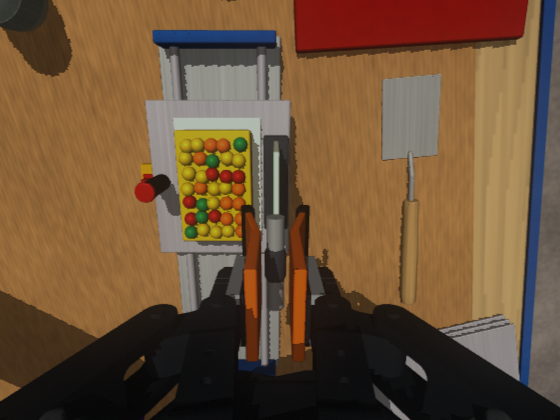

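The wrist view shows the card edge (276,180) lying between the jaws (248 and 303) and square to them. Tool y matches the rail's x to 0.1°. In the tool frame I correct by +2 mm in x and +1 mm in y, then go down part way.

Request:
drive_tool --pt "0.002 0.001 0 0 0 0 -1" --pt "0 0 0.01 0 0 0 -1" --pt "0 0 0.01 0 0 0 -1" --pt "0 0 0.01 0 0 0 -1" --pt "0 0 0.01 0 0 0 -1" --pt "0 0 0 0 0 0 -1" --pt "0 0 0 0 0 0 -1"

```text
t: 17.55
tcp_pos: [0.6438, 0.0745, 0.2292]
tool_rot: [0.761, 0.649, -0.0, -0.0]
force: [0.5, 0.7, -0.0]
finger_gap: 0.27
gripper_force: 31.0
```

Run:
```python
from h import *
card(); prof(); c=snap("wrist"); save("wrist8",c["im"])
```

```text
tcp [0.6438 0.0745 0.2292] tool y angle -9.11
wrist 331 329 topmean [0.647  0.103  0.1557] rect [646.7 101.9] [33.2  3.7] 81.0 in tool [ 0.0274 -0.0014  0.0742]
scene 35 25 topmean [0.6447 0.0719 0.1543] rect [644.7  74. ] [90.8  5.5] 81.3 in tool [-0.0004  0.001   0.0742]
side 21 16 topmean [0.6455 0.0978 0.1555] rect [646.5  97.3] [38.6  8. ] 75.5 in tool [ 0.0229 -0.0009  0.0742]
scene 293 zmax [0.0609 0.0622 0.0622 0.0735 0.0743 0.0743 0.0745 0.0748]
  z0.014 22 x -0.0199 0.0186 y -0.0106 0.0133
  z0.020 31 x -0.0239 0.0256 y -0.0093 0.0137
  z0.026 49 x -0.0249 0.0259 y -0.0091 0.0149
  z0.032 33 x -0.024 0.02 y -0.0106 0.0184
  z0.038 39 x -0.0198 0.0197 y 0.0112 0.0184
  z0.044 29 x -0.02 0.0191 y 0.0137 0.0186
  z0.050 54 x -0.0214 0.0224 y -0.0166 0.0208
  z0.056 29 x -0.0214 0.0217 y -0.0162 0.0216
  z0.074 4 x -0.0327 0.0334 y -0.0007 0.003
side 211 zmax [0.0723 0.0723 0.0729 0.0733 0.0736 0.0737 0.0741 0.0745]
  z0.014 19 x -0.0165 0.0216 y -0.0147 0.0076
  z0.020 36 x -0.0183 0.0254 y -0.0155 0.0094
  z0.026 23 x -0.0181 0.0227 y -0.016 0.0102
  z0.032 22 x -0.0196 0.0201 y -0.0199 0.0116
  z0.038 20 x -0.0174 0.0213 y -0.0194 0.0132
  z0.044 37 x -0.0227 0.0243 y -0.0217 0.0154
  z0.050 33 x -0.0226 0.0258 y -0.0231 0.0164
  z0.056 11 x -0.0148 0.0205 y -0.0211 0.0169
  z0.068 8 x 0.0094 0.0306 y -0.0056 -0.0008
wrist 3172 zmax [0.075 0.075 0.075 0.075 0.075 0.075 0.075 0.075]
  z0.014 222 x -0.024 0.0235 y -0.0129 0.0107
  z0.020 1768 x -0.0261 0.0249 y -0.0132 0.011
  z0.026 131 x -0.0229 0.0246 y -0.0142 0.012
  z0.032 97 x 0.0074 0.0197 y -0.0157 0.0135
  z0.038 128 x 0.0026 0.0196 y -0.017 0.0147
  z0.044 169 x -0.0069 0.0219 y -0.0186 0.0163
  z0.050 384 x -0.009 0.0217 y -0.0206 0.0184
  z0.056 111 x -0.0102 0.0215 y -0.0213 0.0189
  z0.068 24 x 0.0116 0.0349 y -0.0034 -0.0002
  z0.074 138 x 0.0106 0.0348 y -0.004 -0.0002
```

View pics/wrist8.png

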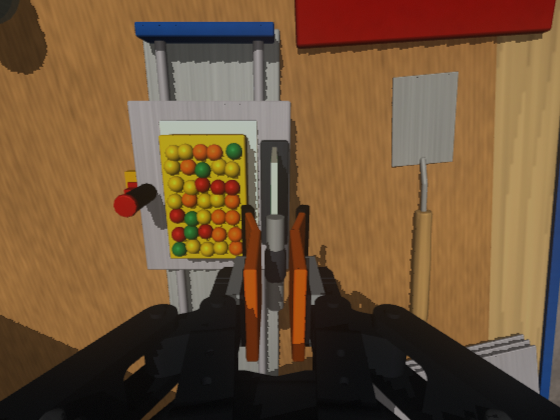

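The card edge (275,185) is midway between the jaws (247 and 303). Residual offsets are about 1 mm. I go down 29 mm.

Request:
drive_tool --pt "-0.0005 -0.0007 0.004 0 0 0 -1" --pt "0 0 0.005 0 0 0 -1" --pt "0 0 0.005 0 0 0 -1" --pt "0 0 0.005 0 0 0 -1" --pt "0 0 0.005 0 0 0 -1" --pt "0 0 0.003 0 0 0 -1" --pt "0 0 0.002 0 0 0 -1" --pt "0 0 0 0 0 0 -1" --pt "0 0 0 0 0 0 -1" --pt "0 0 0 0 0 0 -1"

```text
t: 18.9
tcp_pos: [0.6434, 0.0742, 0.2011]
tool_rot: [0.761, 0.649, 0.0, 0.0]
force: [0.1, -0.4, -1.1]
finger_gap: 0.263
gripper_force: 31.0
```

Run:
```python
from h import *
card(); prof(); pointer(); clip()
a=snap("scene"); b=snap("side")
x=cv2.resize(a["im"][170:290,220:340],(390,390),interpolation=cv2.INTER_CUBIC); y=cv2.resize(b["im"][150:270,200:320],(390,390),interpolation=cv2.INTER_CUBIC)
save("both9",np.hstack([x,y]))
```

```text
tcp [0.6434 0.0742 0.2011] tool y angle -9.1
wrist 398 391 topmean [0.6463 0.0986 0.1557] rect [642.3  73.5] [90.6  3.8] 81.0 in tool [-0.0008 -0.001   0.0461]
scene 39 21 topmean [0.6447 0.0733 0.1544] rect [643.3  74.3] [88.8  7.3] 80.5 in tool [ 0.0001 -0.0001  0.0461]
side 32 21 topmean [0.6457 0.0955 0.1555] rect [636.7  76.3] [34.3 91.8] 4.1 in tool [ 0.001  -0.007   0.0461]
scene 349 zmax [0.0709 0.0717 0.073  0.074  0.0742 0.0745 0.0747 0.0748]
  z0.014 17 x -0.0198 0.0199 y -0.0097 0.017
  z0.020 37 x -0.025 0.0185 y -0.0105 0.0141
  z0.026 34 x -0.0239 0.0184 y -0.0087 0.0157
  z0.032 33 x -0.0198 0.0184 y -0.011 0.0155
  z0.038 29 x -0.0216 0.0191 y 0.0014 0.0178
  z0.044 61 x -0.0348 0.035 y -0.01 0.0204
  z0.050 59 x -0.0315 0.0329 y -0.0169 0.0209
  z0.056 48 x -0.0341 0.0335 y -0.0171 0.0222
  z0.062 15 x -0.0334 0.0336 y -0.0157 0.0042
  z0.068 12 x -0.0333 0.0327 y 0.0014 0.0036
  z0.074 4 x -0.0327 -0.018 y 0.0015 0.0036
side 256 zmax [0.0703 0.0705 0.0716 0.0717 0.0725 0.0727 0.073  0.0738]
  z0.014 22 x -0.001 0.0297 y -0.0142 0.0089
  z0.020 36 x -0.0212 0.0249 y
[... 2158 characters left out ...]
52 ]
wrist axle 1550 tool-frame mean [ 0.0041 -0.0008  0.0237] lo [-0.0243 -0.0058  0.0199] hi [0.0339 0.0033 0.0446] max [0.04   0.0043 0.045 ]
scene orange 304 tool-frame mean [-0.0067  0.0081  0.0177] lo [-0.0197 -0.0108 -0.0209] hi [0.018  0.0229 0.0525] max [0.0194 0.026  0.0591]
scene axle 16 tool-frame mean [-0.0152  0.0022  0.0287] lo [-0.0285 -0.001   0.0225] hi [0.0342 0.0056 0.0447] max [0.0372 0.0056 0.0449]
side orange 245 tool-frame mean [ 0.0068 -0.0038  0.0143] lo [-0.0169 -0.0188 -0.0238] hi [0.0213 0.0129 0.0503] max [0.023  0.0149 0.0594]
side axle 25 tool-frame mean [ 0.0209 -0.0017  0.0308] lo [ 0.0092 -0.0063  0.0172] hi [0.0356 0.0055 0.0443] max [0.0382 0.0089 0.0445]
```

View pics/both9.png

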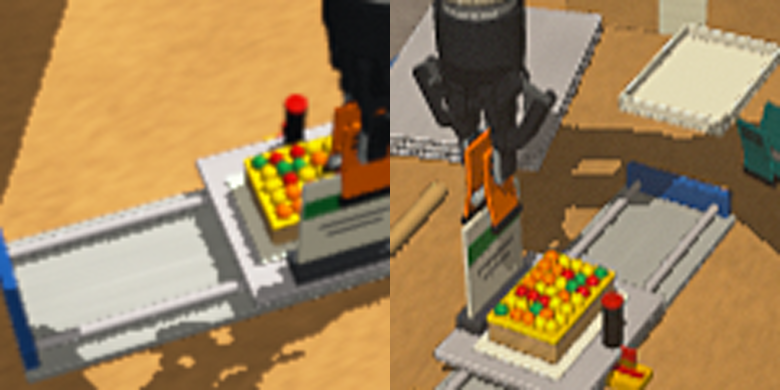

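The jaws straddle the card's top edge (left crop (360,190), right crop (490,190)). They are centred within about 1 mm, with the tips about 15 mm below the edge. The card is upright, the carrier is in its stop, and there is no contact force. Handing in.

```bash
python3 -c "
from station import manip
print(manip.sign_off())"
```

```text
the job is handed in; nothing more can be done
None
```

I handed the job in at about 19 s on the robot's clock. The carrier is released in its stop. The orange clip is held open around the middle of the card's top edge, centred within about 1 mm, with its tips about 14–15 mm below the edge and no contact force on the arm.

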